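# Move the hanging parts basket to the drip tray hooks

### The job

The small wire basket with a steel plate and a nut in it hangs on the pair of hooks of one stand. Lift it off by its black grip and hang it, with its bar down in both hooks, on the other stand, the one with the drip tray under its hooks. Carry it level, keep the parts in it, and do not set it down or let go of it on the way; leave it hanging still.

Things in the scene. Friction and masses are not known exactly. Their poses are not given: they have to be found in the camera images.
- parts_basket: Rigid open wire basket 90 (x) x 140 (y) x 45 (z) mm, 0.35 kg (0.65 loaded), with a fixed bail of 10 mm round bar: legs at y = +68 and -68 mm up to a level top bar along y, centre 165 mm above the underside. Origin: centre of the underside, z up. Starts hanging in plain_stand's hooks, x and y as the stand's within a few degrees, within 8 mm of mid-seat along y.
- basket_bar (a point): Centre of the top bar (straight for y = -60 to +60 mm), axes as the basket's. A black grip 20 (x) x 40 (y) x 34 (z) mm encloses it, 8 mm below to 26 mm above this point: grip it from above, fingers closing along x, between the prongs. The bail legs pass outside the prongs, so the basket leaves or enters hooks only through their open front, bar 25 to 40 mm above the seat.
- plain_stand: Fixed steel stand with no tray (foot plate and two flat legs); the basket hangs here at the start. Origin on the table under the seat; x points from the open front back to the post, y along the seated bar, z up. Post (25 mm square) and its 110 mm wide head plate stand 101 mm and more behind the seat, up to 50 mm above it.
- plain_seat (a point): Bar centre when seated in plain_stand, midway between its two hooks, 240 mm above the table; axes as the stand's. Two round prongs 8 mm thick, at y = +38 and -38 mm, run from the post forward, level (top 17.5 mm above this point), dip in a 45 degree V, end in tips 22 mm in front (-x), 15 mm above this point. 
- tray_stand: Fixed steel stand with a steel drip tray 150 x 160 x 16 mm under its hooks; the destination. Origin on the table under the seat; x points from the open front back to the post, y along the seated bar, z up. Post (25 mm square) and its 110 mm wide head plate stand 101 mm and more behind the seat, up to 50 mm above it.
- tray_seat (a point): Bar centre when seated in tray_stand, midway between its two hooks, 270 mm above the table; axes as the stand's. Two round prongs 8 mm thick, at y = +38 and -38 mm, run from the post forward, level (top 17.5 mm above this point), dip in a 45 degree V, end in tips 22 mm in front (-x), 15 mm above this point. 
- steel_plate: Loose dark flat steel plate 50 x 80 x 8 mm, lying in the basket; origin: centre of its underside.
- hex_nut: Loose dark hexagon nut 30 x 34 x 16 mm, lying in the basket; origin: centre of its underside.
There are look-alikes about, which are no part of the job. Several things have the shape of the steel_plate; the one meant has the colours described above.

How it is judged (in metres and radians):
On the way:
1. the basket is lifted out of the first hooks by the gripper and carried clear of them (distance between basket_bar and plain_seat above 0.06 m and contact force between the fingers and parts_basket above 0.5 N), for 0.2 s.
At the end, for the whole second after the job is handed in: The basket hangs still (under 0.04 m/s and 0.3 rad/s) by its bar in both hooks of the stand with the drip tray: bar centre within 10 mm of the seat across, 22 mm along, 6 mm below to 8 mm above; bar within 0.2 rad of the stand's y; basket tilted under 0.15 rad, plate and nut inside (x of basket_bar in the frame of tray_seat between -0.01 and 0.01 m and y of basket_bar in the frame of tray_seat between -0.022 and 0.022 m and z of basket_bar in the frame of tray_seat between -0.006 and 0.008 m and angle between the y axis of parts_basket and the y axis of tray_stand, either way round below 0.2 rad and angle between parts_basket's own z axis and vertical below 0.15 rad and linear speed of parts_basket below 0.04 m/s and angular speed of parts_basket below 0.3 rad/s and x of steel_plate in the frame of parts_basket between -0.045 and 0.045 m and y of steel_plate in the frame of parts_basket between -0.07 and 0.07 m and z of steel_plate in the frame of parts_basket between -0.005 and 0.045 m and x of hex_nut in the frame of parts_basket between -0.045 and 0.045 m and y of hex_nut in the frame of parts_basket between -0.07 and 0.07 m and z of hex_nut in the frame of parts_basket between -0.005 and 0.045 m); the robot touches nothing.
It fails at once if the basket is tipped more than 0.35 rad (20 degrees) from level (angle between parts_basket's own z axis and vertical above 0.35 rad).
It fails at once if the basket is set down or lowered to within 40 mm of the table (height (world z) of parts_basket below 0.04 m).
It fails at once if the basket is let go of away from the hooks (bar more than 30 mm from both seats) (distance between basket_bar and plain_seat above 0.03 m and distance between basket_bar and tray_seat above 0.03 m and contact force between the fingers and parts_basket below 0.05 N).
It fails at once if the plate or the nut leaves the basket (not (x of steel_plate in the frame of parts_basket between -0.045 and 0.045 m and y of steel_plate in the frame of parts_basket between -0.07 and 0.07 m and z of steel_plate in the frame of parts_basket between -0.005 and 0.045 m and x of hex_nut in the frame of parts_basket between -0.045 and 0.045 m and y of hex_nut in the frame of parts_basket between -0.07 and 0.07 m and z of hex_nut in the frame of parts_basket between -0.005 and 0.045 m)).
It also fails if it takes over 53 s, if anything falls off the work surface, if the arm or the gripper's body presses on something with over 40 N, if the wrist force passes 120 N, or if a joint passes its speed limit or range.

### The arm

A 6-joint arm with a two-finger parallel gripper is mounted at the origin on the work surface; the furniture and walls round the work are solid. World frame = base frame: x ahead of the robot, y to its left, z up, the work surface at z = 0. Lengths are in mm, angles in rad, forces in N, time in s.
With the tool pointing down it reaches from about 350 to 875 mm from the base axis. Payload 4.2 kg.
Tool frame: the origin (TCP) lies at the very end of the fingers, on their centre line; the grasp point (between the pads) lies 19 mm behind it; z points along the fingers, y is the line along which they close (so a half turn about z gives the same grasp; the last joint's range is limited). The gripper opens to 85 mm and grips with 20 to 120 N. Pads are 22 mm wide; open, the fingers measure 114 mm over their backs; the gripper's body (76 mm by 85 mm) begins 54 mm behind the grasp point. The pads swing forward as they close: fully open they stand 13 mm farther back than shut.
Start: joints at [1.364, 0.385, 0.008, 0, -1.194, -0.259], TCP at [280.677, 558.408, 199.312] pointing down, gripper open.
Joint ranges: [-3.14, 3.14], [-1.21, 2.06], [-1.07, 1.41], [-3.16, 2.05], [-2.99, -0.16], [-3.1, 3.1]. Speed limits (rad/s): [2.79, 2.79, 3.14, 3.14, 3.14, 3.14].

### API

Orientations are given as a unit quaternion [x, y, z, w].
In Python, from bench import arm gives the robot as it stands. The module is installed in compiled form; this text tells all that it offers.
- The arm moves only by the tool drive_tool, never from a script. Its argument "targets" is a list of rows, each a list of 5 numbers: the closure, from -1 (fully open) to 1 (shut), then the shift along the tool's x, y, z in mm, then the turn about the tool's z in degrees. In form: [[grip, tx, ty, tz, roll], ...]. A call has 1 to 12 rows; each row is the pose to reach, as a shift and turn from the pose commanded when the call began, along the tool's axes at that moment; what a row does not reach only later rows make up. A row lasts 1/10 s, in which the tool goes at most 50 mm and 8.59 degrees, less where a joint would pass 70% of its speed; a pose out of reach is approached as far as the arm can. A call with a gripper value outside its range is refused whole. The fingers move at their own pace and stop on an object; the grip force is fixed at half the most. Time passes only in rows, so rows that repeat a pose let the fingers close. It gives the time, the measured TCP pose, the force, the opening and the grip force at its end, in the units of the state.
- arm.read_state(): the state, without advancing time (a new reading comes with each control period).
- arm.get_image(name): name is "scene" or "top" or "wrist"; returns the picture (480x640x3 uint8, blue, green, red); there is no depth.
- arm.camera_params(name): a dict with "fov_y" (degrees; the focal length in pixels is half the picture's height over the tangent of half this angle, whatever the lens; pixels are square), "cx", "cy" (the principal point, pixels), "rvec" (rotation vector, rad) and "tvec" (3), from world to camera coordinates, as OpenCV has them; the wrist camera has in their place "tool_from_camera" (4x4, takes a point from camera to tool coordinates, whose origin is the TCP and whose axes are the flange's). Camera axes: x right, y down, z forward; pixel columns grow to the right and rows downward; lengths in mm; the calibration is good to about 2 mm. A picture is of the moment at which its call begins: read the wrist's pose just before it. camera_params takes no time and is no camera call.
- arm.job_done(): hands the job in; it is judged then, once.
The state is a dict: "clock": time; "joints": joint angles; "joint_vel": joint speeds; "joint_efforts": joint torques, N m; "position": TCP position; "ee_rot": TCP orientation; "contact_force": force on the tool from outside, world axes, zero at the start; "wrist_torque": the same for the moment, N m; "gripper_width": finger opening in mm; "grasp_force": force on a finger pad.
Only numpy, scipy, OpenCV 4.12 (cv2) and the standard library are available. Lean on these libraries where they do the work, as an engineer would, in place of code of your own. Each camera call takes 0.05 s, during which the arm holds its last target. There are 200 camera calls.

## Working session

There is one attempt and no reset: what is moved stays moved. The work goes in short steps, Python scripts to look and compute and a tool call to move; the robot and the scene stay as the last step left them, time stands still between calls to the robot, and variables do not carry over. Pictures are saved under pics/ and viewed, at most 12 in all, crops included, and the job is handed in when it is done.

Besides the shell and the picture viewer there is one more tool, called after "Emit:" as a command line: name --pt "numbers of a row" for each row, then --argument value for the rest. drive_tool: Moves the arm, as the interface text tells. Its arguments: {"type":"object","properties":{"targets":{"type":"array","items":{"type":"array","items":{"type":"number"}}}},"required":["targets"]}

```bash
mkdir -p pics; python3 - <<'E'
from bench import arm
import cv2
print(arm.read_state())
for n in ["scene","top"]:
    cv2.imwrite(f"pics/{n}0.png",arm.get_image(n)); print(n,arm.camera_params(n))
print(arm.camera_params("wrist"))
E
```

```text
{'clock': 0.0, 'joints': array([ 1.36359638e+00,  3.85565219e-01,  6.59614225e-03, -5.02595881e-04,
       -1.19397496e+00, -2.58604844e-01]), 'joint_vel': array([ 2.49774484e-04,  1.23287164e-03, -1.46431374e-04, -9.45939201e-05,
       -1.38402127e-04, -2.10784813e-03]), 'joint_efforts': array([-4.88105923e-05, -3.92296994e+01,  1.88399470e+01,  4.18615133e+00,
       -4.63757257e-03,  1.92875476e-07]), 'position': array([280.40067753, 557.8306523 , 198.20427073]), 'ee_rot': array([ 9.72978623e-01, -2.30892599e-01, -2.05892323e-04,  1.07950472e-03]), 'contact_force': array([-0.20491812,  0.2849037 , -0.22524164]), 'wrist_torque': array([ 0.01340273,  0.00948203, -0.02649815]), 'grasp_force': 0.0, 'gripper_width': 85.05491166508791}
scene {'fov_y': 51.20744281702776, 'cx': 315.8832752949885, 'cy': 237.83434559612397, 'rvec': array([ 2.2462131 , -0.95589229,  0.35629359]), 'tvec': array([-292.09278618,  300.21138142, 1159.96730703])}
top {'fov_y': 46.55286211499278, 'cx': 321.91642057695066, 'cy': 238.16334435027747, 'rvec': array([ 2.16903927, -2.19667723,  0.09302334]), 'tvec': array([ -50.44759112,  370.17640464, 1291.48481156])}
{'fov_y': 58.46443165989675, 'cx': 318.47373433171714, 'cy': 239.59283708040772, 'tool_from_camera': array([[-8.05982983e-04, -9.45977793e-01, -3.24230421e-01,
         8.39940146e+01],
       [ 9.99999642e-01, -8.46150464e-04, -1.70963176e-05,
         1.29618031e-01],
       [-2.58174984e-04, -3.24230318e-01,  9.45978136e-01,
        -1.74377945e+02],
       [ 0.00000000e+00,  0.00000000e+00,  0.00000000e+00,
         1.00000000e+00]])}
```

View pics/scene0.png

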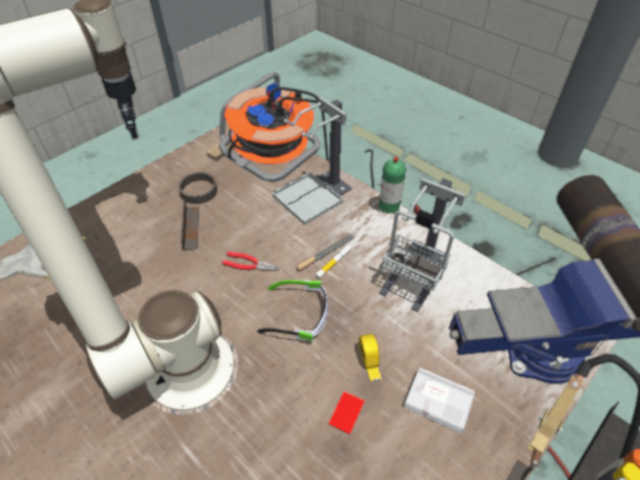

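View pics/top0.png

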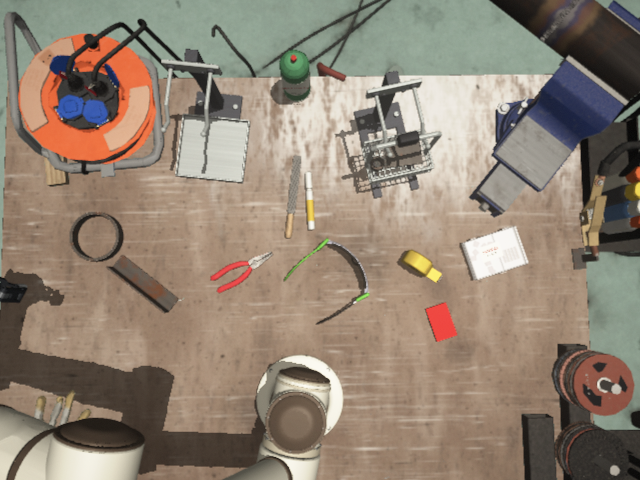

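The scene shows the cable reel and the tray stand near (320,150), and the basket on the plain stand near (425,235). In the top view the tray stand is at (210,120), and the basket's black grip is at about (410,145). I'll enlarge both stands.

```bash
python3 - <<'E'
import cv2,numpy as np
t=cv2.imread("pics/top0.png"); s=cv2.imread("pics/scene0.png")
f=lambda im,x,y,w,h:cv2.resize(im[y:y+h,x:x+w],(400,300),interpolation=cv2.INTER_CUBIC)
cv2.imwrite("pics/crop0.png",np.vstack([np.hstack([f(t,330,65,133,100),f(t,140,35,133,100)]),np.hstack([f(s,365,165,133,100),f(s,240,75,133,100)])]))
E
```

```text
(no output)
```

View pics/crop0.png

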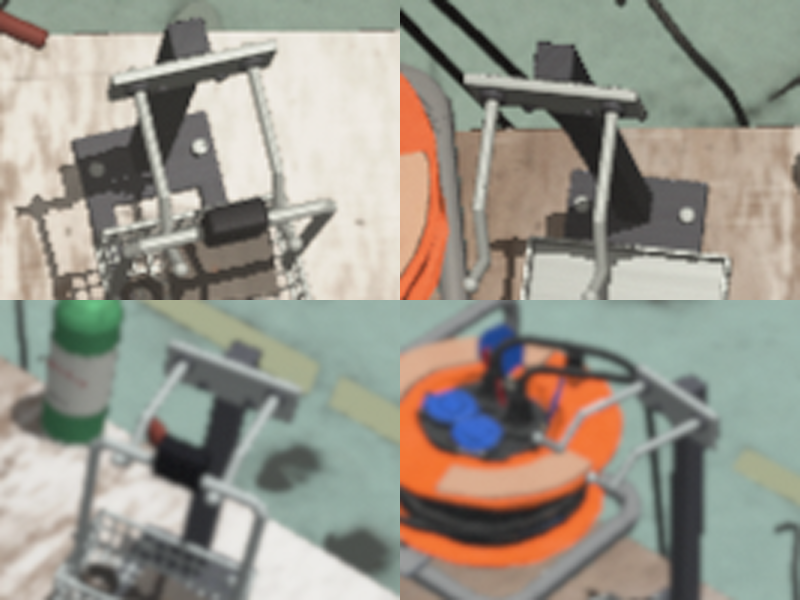

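```bash
cat > h.py <<'E'
import numpy as np,cv2
from bench import arm
from scipy.spatial.transform import Rotation as R
def cam(n,st=None):
    p=arm.camera_params(n); f=240/np.tan(np.radians(p["fov_y"]/2))
    if n=="wrist":
        M=np.eye(4);M[:3,:3]=R.from_quat(st["ee_rot"]).as_matrix();M[:3,3]=st["position"]
        M=M@p["tool_from_camera"];A,c=M[:3,:3],M[:3,3]
    else:
        A=cv2.Rodrigues(p["rvec"])[0].T;c=-A@p["tvec"]
    return f,p["cx"],p["cy"],A,c
def ray(k,px,z):
    f,cx,cy,A,c=k; d=A@np.array([(px[0]-cx)/f,(px[1]-cy)/f,1]); return c+d*(z-c[2])/d[2]
def proj(k,P):
    f,cx,cy,A,c=k; q=A.T@(np.array(P,float)-c); return np.array([cx+f*q[0]/q[2],cy+f*q[1]/q[2]])
def tri(ka,pa,kb,pb):
    M=np.zeros((3,3));b=np.zeros(3)
    for k,p in((ka,pa),(kb,pb)):
        f,cx,cy,A,c=k;d=A@np.array([(p[0]-cx)/f,(p[1]-cy)/f,1]);d/=np.linalg.norm(d);Q=np.eye(3)-np.outer(d,d);M+=Q;b+=Q@c
    return np.linalg.solve(M,b)
E
python3 - <<'E'
from h import *
np.set_printoptions(precision=1,suppress=True)
k=cam("top");s=cam("scene");S=400/133
def T(x,y,ox,oy):return (ox+x/S,oy+y/3)
print("cam",k[4],s[4])
for nm,o,z,pts in (("plain",(330,65),253.5,[(140,95),(180,270),(258,72),(297,250)]),("tray",(140,35),283.5,[(92,105),(72,285),(210,115),(200,290)])):
    w=[ray(k,T(*p,*o),z) for p in pts]; print(nm,*w,"gap head/tip",np.linalg.norm(w[0]-w[2]),np.linalg.norm(w[1]-w[3]),"len",np.linalg.norm(w[0]-w[1]),np.linalg.norm(w[2]-w[3]))
    tip=(w[1]+w[3])/2;hd=(w[0]+w[2])/2;u=hd-tip;u/=np.linalg.norm(u)
    y=w[0]-w[2]; print("seat",tip+22*u,"yaw prong",np.degrees(np.arctan2(u[1],u[0])),"yaw head",np.degrees(np.arctan2(-y[0],y[1])),"yawtip",np.degrees(np.arctan2(-(w[1]-w[3])[0],(w[1]-w[3])[1])))
a=ray(k,T(130,245,330,65),240);b=ray(k,T(330,207,330,65),240);print("bar ends",a,b,np.linalg.norm(a-b),(a+b)/2)
print("grip top face",ray(k,T(237,215,330,65),266))
# grip centre tri: scene crop (182,460-300)
print("tri grip",tri(k,T(235,222,330,65),s,T(182,160,365,165)))
print("tri tray tip R",tri(k,T(200,290,140,35),s,T(200,185,240,75)),"L",tri(k,T(72,285,140,35),s,T(140,140,240,75)))
E
```

```text
cam [ 265.   -47.9 1317.2] [-187.7 -599.7 1061.2]
plain [ 626.3 -164.1  253.5] [ 510.3 -187.5  253.5] [ 640.8 -241.2  253.5] [ 522.5 -263.2  253.5] gap head/tip 78.45268601007291 76.76875819220406 len 118.3196858285708 120.28057039274425
seat [ 538.  -221.2  253.5] yaw prong 10.97944435397644 yaw head 10.642826336889287 yawtip 9.171615260561477
tray [672.5 230.1 283.5] [556.3 241.6 283.5] [665.1 155.5 283.5] [552.1 161.4 283.5] gap head/tip 74.95483986662609 80.29535237065942 len 116.77443319789361 113.1481437219666
seat [576.1 199.9 283.5] yaw prong -4.339624589433762 yaw head -5.6239155341516085 yawtip -2.9499769821294035
bar ends [ 530.4 -156.9  240. ] [ 554.2 -288.4  240. ] 133.60060835844195 [ 542.3 -222.7  240. ]
grip top face [ 542.7 -223.   266. ]
tri grip [ 543.2 -225.1  250.1]
tri tray tip R [556.8 164.2 268.3] L [559.7 243.1 275.2]
```

The grip measures (542,-223) at z≈250 with yaw about 10°, and the hook gap comes out at 77 mm against a nominal 76. The tray seat is near (576,200), with yaw about -4.4°. I'll move to a point above the grip.

Emit:
drive_tool --pt "-1 0 0 -50 0" --pt "-1 0 0 -100 0" --pt "-1 0 0 -150 0" --pt "-1 0 0 -200 0" --pt "-1 35 35 -200 7" --pt "-1 70 70 -200 14" --pt "-1 105 105 -200 21" --pt "-1 140 140 -200 28" --pt "-1 175 175 -200 35" --pt "-1 210 210 -200 42" --pt "-1 245 245 -200 49" --pt "-1 280 280 -200 53"

```text
clock: 1.3
position: [404.9, 180.4, 399.2]
ee_rot: [0.767, -0.642, -0.0, -0.0]
contact_force: [0.5, 0.5, -0.1]
gripper_width: 85.4
grasp_force: 0.0
```

```bash
cat > to.py <<'E'
import sys
from h import *
np.set_printoptions(precision=1,suppress=True)
def to(P,yaw):   # shift in tool axes, roll so that tool y is at yaw (deg, mod 180)
    st=arm.read_state();M=R.from_quat(st["ee_rot"]).as_matrix()
    d=M.T@(np.array(P)-st["position"]); a=np.degrees(np.arctan2(M[1,1],M[0,1]))
    r=-((yaw-a+90)%180-90)
    print("t",st["clock"],"pos",st["position"],"yawY",a,"down",M[:,2],"shift",d,"roll",r,"F",st["contact_force"],"w",st["gripper_width"],st["grasp_force"],"j",st["joints"])
if __name__=="__main__": v=list(map(float,sys.argv[1:]));to(v[:3],v[3])
E
python3 to.py 542 -223 340 10.3
```

```text
t 1.3 pos [404.9 180.4 399.2] yawY -169.86312081241294 down [-0.  0. -1.] shift [421.3 -63.9  59.1] roll -0.16312081241295573 F [ 0.5  0.5 -0.1] w 85.41989360964735 0.0 j [ 0.8 -0.  -0.  -0.  -1.6 -0.6]
```

Emit:
drive_tool --pt "-1 45 -7 0 0" --pt "-1 90 -14 0 0" --pt "-1 135 -21 0 0" --pt "-1 180 -27 0 0" --pt "-1 225 -34 0 0" --pt "-1 270 -41 0 0" --pt "-1 315 -48 0 0" --pt "-1 360 -55 10 0" --pt "-1 400 -61 30 0" --pt "-1 421 -64 40 0" --pt "-1 421 -64 40 0" --pt "-1 421 -64 40 0"

```text
clock: 2.5
position: [543.2, -220.5, 358.6]
ee_rot: [0.767, -0.641, -0.001, 0.0]
contact_force: [-0.8, -0.1, 0.1]
gripper_width: 85.5
grasp_force: 0.0
```

```bash
python3 - <<'E'
from h import *
from to import to
to((542,-223,232),10.3)
st=arm.read_state();np.save("w1.npy",st,allow_pickle=True);im=arm.get_image("wrist");cv2.imwrite("pics/w1.png",im)
k=cam("wrist",st)
print("expected grip top",proj(k,(542,-223,266)),"bar ends",proj(k,(530,-157,240)),proj(k,(554,-288,240)))
E
```

```text
t 2.5 pos [ 543.2 -220.5  358.6] yawY -169.7461051286464 down [-0.  0. -1.] shift [  2.3   1.4 126.6] roll -0.04610512864644534 F [-0.8 -0.1  0.1] w 85.54859784993783 0.0 j [-0.1  0.3  0.2 -0.  -1.5  0.3]
expected grip top [321.1 225.4] bar ends [320.9 299.9] [320.6 117.7]
```

View pics/w1.png

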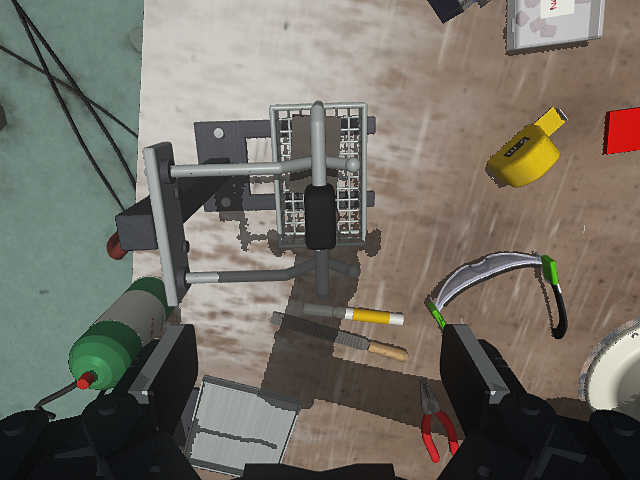

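The wrist view shows the black grip at (320,217) and the bar from (318,103) to (322,292). That puts the grip about 4 mm further toward -y, with roughly 1° more yaw. This is the only basket, and it has a dark plate and a nut in it. I'll descend and grip.

Emit:
drive_tool --pt "-1 6 0 20 -1" --pt "-1 6 0 50 -1" --pt "-1 6 0 80 -1" --pt "-1 6 0 105 -1" --pt "-1 6 0 120 -1" --pt "-1 6 0 127 -1" --pt "-1 6 0 127 -1" --pt "0 6 0 127 -1" --pt "1 6 0 127 -1" --pt "1 6 0 127 -1" --pt "1 6 0 127 -1" --pt "1 6 0 127 -1"

```text
clock: 3.75
position: [543.7, -226.5, 233.0]
ee_rot: [0.773, -0.634, -0.0, 0.001]
contact_force: [-3.0, 0.3, 2.5]
gripper_width: 15.4
grasp_force: 58.5
```

Emit:
drive_tool --pt "1 0 0 0 0" --pt "1 0 0 0 0" --pt "1 0 0 0 0" --pt "1 0 0 0 0" --pt "1 0 0 0 0"

```text
clock: 4.25
position: [542.4, -227.6, 234.5]
ee_rot: [0.773, -0.634, -0.0, 0.002]
contact_force: [-7.0, -1.1, 9.4]
gripper_width: 0.1
grasp_force: 4.5
```

```bash
python3 - <<'E'
from h import *
from to import to
to((542,-223,232),10.3)
im=arm.get_image("wrist")
t=arm.get_image("top")[60:210,330:470]
cv2.imwrite("pics/g1.png",np.hstack([cv2.resize(im,(400,300)),cv2.resize(t,(321,300)[::1])]))
E
```

```text
t 4.25 pos [ 542.4 -227.6  234.5] yawY -168.69875259288443 down [-0. -0. -1.] shift [-4.6 -0.5  2.5] roll 1.0012474071155566 F [-7.  -1.1  9.4] w 0.10154980268285119 4.458663523064388 j [-0.1  0.3 -0.   0.  -1.2  0.3]
```

View pics/g1.png

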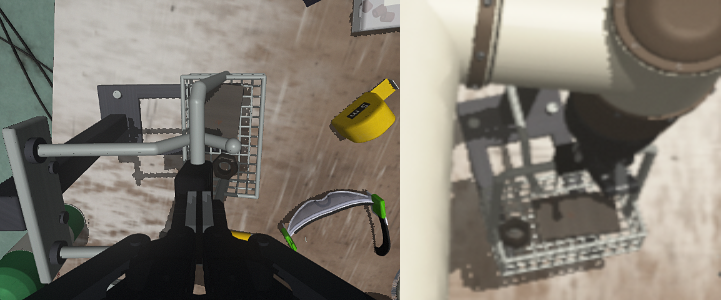

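The fingers report shut (0.1 mm) with little force, and the basket looks tilted forward. I'll look closer before moving anything.

```bash
python3 - <<'E'
from h import *
im=arm.get_image("wrist");s=arm.get_image("scene")
a=cv2.resize(im[100:400,180:480],(600,600))[:, :400];b=cv2.resize(s[150:300,370:470],(400,600),interpolation=cv2.INTER_CUBIC)
a=cv2.resize(im[100:400,220:420],(400,600))
cv2.imwrite("pics/g2.png",np.hstack([a,b]))
st=arm.read_state();print(st["clock"],st["position"],st["gripper_width"],st["grasp_force"],st["contact_force"],st["wrist_torque"])
E
```

```text
4.45 [ 542.77005672 -227.53251582  234.5577556 ] 0.00871884828416983 4.290039757315753 [-5.66687945 -0.58615636  9.65357879] [-0.37109148  1.91797881  0.00922826]
```

View pics/g2.png

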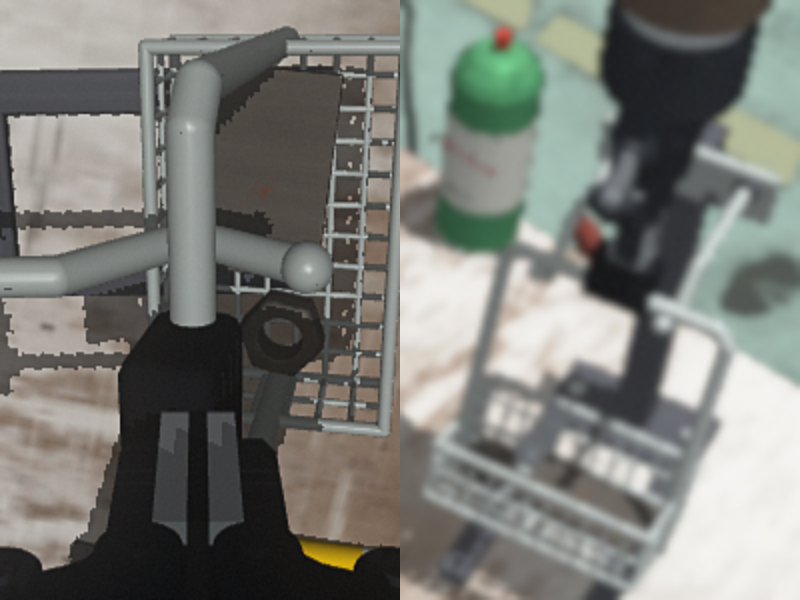

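```bash
python3 - <<'E'
from h import *
np.set_printoptions(precision=1,suppress=True)
k1=cam("wrist",np.load("w1.npy",allow_pickle=True).item()); k2=cam("wrist",arm.read_state())
print("before: far end at bar",ray(k1,(319,186),245),"near top edge",ray(k1,(320,250),266))
print("now: far end at bar",ray(k2,(316,262),245),"near top edge",ray(k2,(317,305),266),"prong ball",ray(k2,(373,234),255), "bar",ray(k2,(316,165),245),"far leg bend",ray(k2,(316,140),240))
print("before ball",ray(k1,(355,164),255),ray(k1,(355,270),255),"bend",ray(k1,(318,106),240))
for P in [(542,-227,270),(542,-238,268),(542,-247,268),(542,-205,268)]:print(proj(k2,P))
E
```

```text
before: far end at bar [ 547.1 -244.   245. ] near top edge [ 539.7 -206.1  266. ]
now: far end at bar [ 547.5 -245.   245. ] near top edge [ 545.4 -236.4  266. ] prong ball [ 529.4 -264.2  255. ] bar [ 555.2 -284.   245. ] far leg bend [ 557.  -292.7  240. ]
before ball [ 527.2 -264.4  255. ] [ 512.  -191.7  255. ] bend [ 557.  -294.9  240. ]
[321.1 334. ]
[327.  305.4]
[332.  283.4]
[310.  379.6]
```

The basket hasn't shifted along y, and the fingers are at mid-grip, but they've shut through or past the grip and tilted the basket by about 0.2 rad. I'll open slowly and look again.

Emit:
drive_tool --pt "0.9 0 0 0 0" --pt "0.8 0 0 0 0" --pt "0.7 0 0 0 0" --pt "0.6 0 0 0 0" --pt "0.5 0 0 0 0" --pt "0.4 0 0 0 0" --pt "0.3 0 0 0 0" --pt "0.2 0 0 0 0" --pt "0.1 0 0 0 0" --pt "0 0 0 0 0" --pt "0 0 0 0 0" --pt "0 0 0 0 0"

```text
clock: 5.65
position: [544.4, -226.1, 232.1]
ee_rot: [0.773, -0.634, -0.0, 0.0]
contact_force: [0.4, -0.3, -0.1]
gripper_width: 42.6
grasp_force: 0.0
```

```bash
python3 - <<'E'
from h import *
im=arm.get_image("wrist");s=arm.get_image("scene")
b=cv2.resize(s[150:300,370:470],(400,600),interpolation=cv2.INTER_CUBIC)
a=cv2.resize(im[100:400,220:420],(400,600))
cv2.imwrite("pics/g3.png",np.hstack([a,b]))
st=arm.read_state();print(st["clock"],st["position"],st["gripper_width"],st["grasp_force"],st["contact_force"],st["wrist_torque"])
E
```

```text
5.75 [ 544.44263867 -226.14017411  232.26048736] 42.44407969549976 0.0 [0.29044574 0.49189566 0.47145415] [-0.0081002   0.02842209  0.06588666]
```

View pics/g3.png

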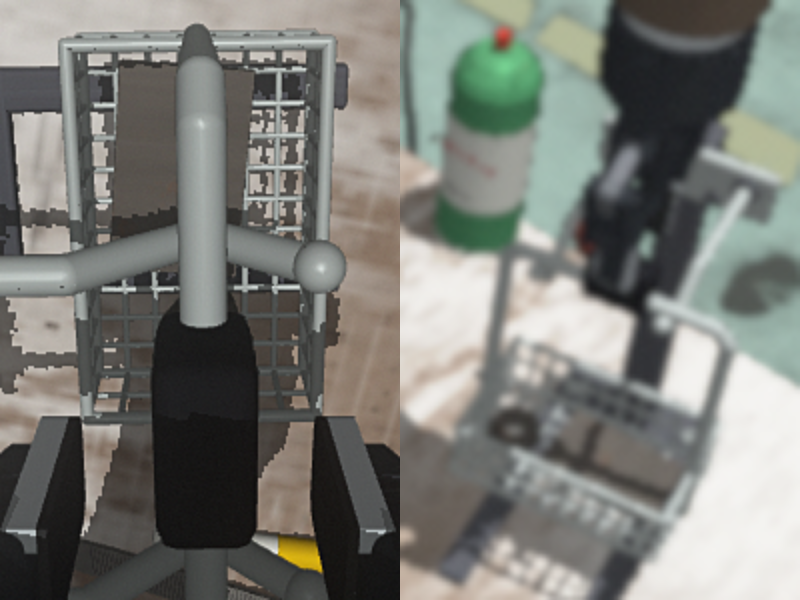

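Open again, the basket hangs level with the plate and nut still in it. The fingertips, at crop rows ~420, measure about 32 mm behind the reported TCP, so I had pinched only the rounded top of the grip. I'll go about 21 mm lower, with 1 mm in y, and close again.

Emit:
drive_tool --pt "0 0 1 6 0" --pt "0 0 1 12 0" --pt "0 0 1 18 0" --pt "0 0 1 21 0" --pt "0 0 1 21 0" --pt "0.3 0 1 21 0" --pt "0.6 0 1 21 0" --pt "0.8 0 1 21 0" --pt "1 0 1 21 0" --pt "1 0 1 21 0" --pt "1 0 1 21 0" --pt "1 0 1 21 0"

```text
clock: 6.95
position: [543.5, -226.5, 211.7]
ee_rot: [0.773, -0.634, 0.0, 0.0]
contact_force: [-1.4, 0.3, 3.6]
gripper_width: 18.6
grasp_force: 59.8
```

Emit:
drive_tool --pt "1 0 0 0 0" --pt "1 0 0 0 0" --pt "1 0 0 0 0" --pt "1 0 0 0 0" --pt "1 0 0 0 0"

```text
clock: 7.45
position: [543.5, -226.5, 211.6]
ee_rot: [0.773, -0.634, 0.0, 0.0]
contact_force: [-3.4, -1.0, 4.7]
gripper_width: 19.0
grasp_force: 60.0
```

```bash
python3 - <<'E'
from h import *
im=arm.get_image("wrist");s=arm.get_image("scene")
b=cv2.resize(s[150:300,370:470],(400,600),interpolation=cv2.INTER_CUBIC)
a=cv2.resize(im[100:400,220:420],(400,600))
cv2.imwrite("pics/g4.png",np.hstack([a,b]))
st=arm.read_state();print(st["clock"],st["position"],st["gripper_width"],st["grasp_force"],st["contact_force"],st["wrist_torque"])
E
```

```text
7.55 [ 543.48042727 -226.47443127  211.61392041] 18.788922519744727 60.06308913230896 [-3.20114222 -0.89688845  4.90511433] [-0.06894202  0.80313559  0.17408424]
```

The hold is now steady at 19 mm and 60 N. I'll lift 32 mm slowly.

Emit:
drive_tool --pt "1 0 0 -2 0" --pt "1 0 0 -5 0" --pt "1 0 0 -9 0" --pt "1 0 0 -13 0" --pt "1 0 0 -17 0" --pt "1 0 0 -21 0" --pt "1 0 0 -25 0" --pt "1 0 0 -29 0" --pt "1 0 0 -32 0" --pt "1 0 0 -33 0" --pt "1 0 0 -33 0" --pt "1 0 0 -33 0"

```text
clock: 8.75
position: [543.3, -226.3, 244.1]
ee_rot: [0.773, -0.634, -0.0, 0.0]
contact_force: [-0.2, -0.7, -6.8]
gripper_width: 18.9
grasp_force: 58.8
```

```bash
python3 - <<'E'
from h import *
im=arm.get_image("wrist");s=arm.get_image("scene")
b=cv2.resize(s[150:300,370:470],(400,600),interpolation=cv2.INTER_CUBIC)
cv2.imwrite("pics/g5.png",np.hstack([cv2.resize(im[50:450,170:437],(400,600)),b]))
st=arm.read_state();print(st["clock"],st["position"],st["gripper_width"],st["grasp_force"],st["contact_force"],st["wrist_torque"])
E
```

```text
8.85 [ 543.34614416 -226.31629057  244.01271006] 18.77542708169838 58.78045320510864 [-0.16321211 -0.5194963  -6.57858986] [-0.01052253  0.02817137  0.01408904]
```

View pics/g5.png

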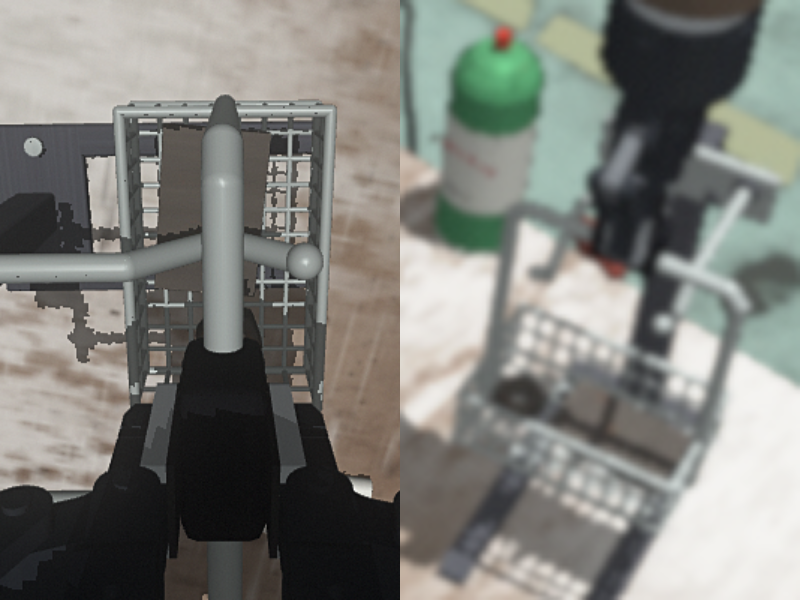

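The scale reads 6.6 N, which matches the loaded basket. It's level with the plate and nut inside, and the bar is 28 mm above the TCP reading. Next I'll exit through the open front.

Emit:
drive_tool --pt "1 0 2 0 0" --pt "1 0 6 0 0" --pt "1 0 12 0 0" --pt "1 0 20 0 0" --pt "1 0 30 0 0" --pt "1 0 42 0 0" --pt "1 0 54 0 0" --pt "1 0 66 0 0" --pt "1 0 77 0 0" --pt "1 0 85 0 0" --pt "1 0 89 0 0" --pt "1 0 90 0 0"

```text
clock: 10.05
position: [454.9, -244.2, 244.5]
ee_rot: [0.773, -0.634, 0.0, -0.0]
contact_force: [0.6, -0.3, -6.7]
gripper_width: 19.0
grasp_force: 58.8
```

```bash
python3 - <<'E'
from h import *
from to import to
to((460,206,290),-4.4)
k=cam("top");s=cam("scene")
print("reel frame corner tri",tri(k,(161,160),s,(318,150)))
for z in(0,60,120,180):print(z,ray(k,(164,110),z),ray(k,(160,160),z))
E
```

```text
t 10.05 pos [ 454.9 -244.2  244.5] yawY -168.70455719266815 down [ 0. -0. -1.] shift [-440.4  -93.2  -45.5] roll 15.695442807331858 F [ 0.6 -0.3 -6.7] w 18.98524389859374 58.818758726119995 j [-0.2  0.2 -0.2  0.  -1.2  0.4]
reel frame corner tri [560.9 219.  199.5]
0 [685.3 321.4   0. ] [563.1 329.7   0. ]
60 [666.2 304.5  60. ] [549.5 312.5  60. ]
120 [647.  287.7 120. ] [536.  295.3 120. ]
180 [627.9 270.9 180. ] [522.4 278.1 180. ]
```

Emit:
drive_tool --pt "1 -3 0 -4 0" --pt "1 -10 -2 -10 1" --pt "1 -22 -4 -18 3" --pt "1 -40 -8 -26 5" --pt "1 -64 -13 -33 7" --pt "1 -94 -20 -39 9" --pt "1 -126 -27 -43 11" --pt "1 -156 -33 -45 13" --pt "1 -182 -38 -45 14.5" --pt "1 -202 -43 -45 15.5" --pt "1 -215 -46 -45 15.7" --pt "1 -220 -47 -45 15.7"

```text
clock: 11.25
position: [458.7, -17.3, 289.7]
ee_rot: [-0.68, 0.733, -0.0, 0.001]
contact_force: [0.3, -0.9, -7.1]
gripper_width: 19.1
grasp_force: 58.8
```

```bash
python3 -c "
from to import to
to((460,208,290),-4.4)"
```

```text
t 11.25 pos [458.7 -17.3 289.7] yawY 175.73960566203206 down [ 0.  0. -1.] shift [-224.8   15.4   -0.1] roll 0.1396056620320678 F [ 0.3 -0.9 -7.1] w 19.07296504598217 58.83512020111084 j [ 0.3  0.  -0.2 -0.  -1.3 -0.4]
```

Emit:
drive_tool --pt "1 -3 0 0 0" --pt "1 -10 1 0 0" --pt "1 -22 2 0 0" --pt "1 -40 3 0 0" --pt "1 -64 5 0 0" --pt "1 -94 7 0 0" --pt "1 -126 9 0 0" --pt "1 -156 11 0 0" --pt "1 -182 13 0 0" --pt "1 -206 14 0 0" --pt "1 -220 15 0 0" --pt "1 -225 15 0 0"

```text
clock: 12.45
position: [460.4, 207.8, 289.0]
ee_rot: [-0.68, 0.733, 0.0, -0.0]
contact_force: [1.2, -1.2, -6.6]
gripper_width: 19.1
grasp_force: 58.8
```

```bash
python3 - <<'E'
from h import *
from to import to
to((484,207,274),-4.4)
st=arm.read_state();np.save("w2.npy",st,allow_pickle=True);im=arm.get_image("wrist")
k=cam("wrist",st);print("expected tips",proj(k,(552,161.4,283.5)),proj(k,(556,241,283.5)),"heads",proj(k,(665,155.5,283.5)))
t=arm.get_image("top")[35:185,130:280]
cv2.imwrite("pics/w2.png",np.hstack([cv2.resize(im,(533,400)),cv2.resize(t,(266,266))if 0 else np.vstack([cv2.resize(t,(267,267),interpolation=cv2.INTER_CUBIC),np.zeros((133,267,3),np.uint8)])]));cv2.imwrite("pics/w2full.png",im)
E
```

```text
t 12.45 pos [460.4 207.8 289. ] yawY 175.68049329113714 down [-0.  0. -1.] shift [ -0.9 -23.6  15. ] roll 0.0804932911371452 F [ 1.2 -1.2 -6.6] w 19.089891331386557 58.83404731750488 j [ 0.7  0.1 -0.1 -0.  -1.3 -0.8]
expected tips [ 99.  202.1] [130.2 360.3] heads [-161.5  208.2]
```

View pics/w2.png

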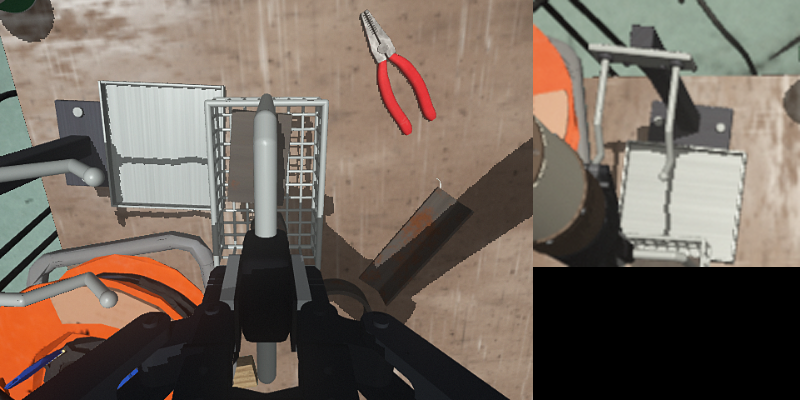

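```bash
python3 - <<'E'
from h import *
np.set_printoptions(precision=1,suppress=True)
k=cam("wrist",np.load("w2.npy",allow_pickle=True).item())
im=cv2.imread("pics/w2full.png")
a=ray(k,(110.5,211),285);b=ray(k,(129.7,359),285)
print(a,b,np.linalg.norm(a-b));y=b-a;yaw=np.degrees(np.arctan2(-y[0],y[1]));u=np.array([np.cos(np.radians(yaw)),np.sin(np.radians(yaw)),0])
print("yaw",yaw,"seat",(a+b)/2+22*u)
# held bar: far bend and grip end
z=289+28.4
print("bar pts",ray(k,(265*1.2,120*1.2),z+5),ray(k,(266*1.2,230*1.2),z+5),"near leg end",ray(k,(266*1.2,345*1.2),z+5))
E
```

```text
[547.2 165.3 285. ] [555.2 239.3 285. ] 74.39598201705924
yaw -6.187621514043246 seat [573.1 199.9 285. ]
bar pts [455.7 139.8 322.4] [458.9 186.1 322.4] near leg end [463.4 246.6 322.4]
```

The wrist view shows both prong tips, at about (110,211) and (130,359) full-scale, spaced 74 mm against a nominal 76. The seat is near (575,200) with yaw about -5°, so the two views agree. I'll enter from the front with the bar about 33 mm above the seat.

Emit:
drive_tool --pt "1 -1 0 3 0" --pt "1 -2 -1 8 0.5" --pt "1 -2 -5 12 0.7" --pt "1 -2 -12 14 0.7" --pt "1 -2 -22 14 0.7" --pt "1 -2 -36 14 0.7" --pt "1 -2 -52 14 0.7" --pt "1 -2 -70 14 0.7" --pt "1 -2 -88 14 0.7" --pt "1 -2 -103 14 0.7" --pt "1 -2 -112 14 0.7" --pt "1 -2 -115 14 0.7"

```text
clock: 13.75
position: [576.7, 199.3, 274.6]
ee_rot: [-0.675, 0.738, -0.0, -0.0]
contact_force: [-0.4, -0.2, -7.7]
gripper_width: 18.6
grasp_force: 59.0
```

```bash
python3 - <<'E'
from h import *
from to import to
to((575,201,242),-5)
im=arm.get_image("wrist");s=arm.get_image("scene")
b=cv2.resize(s[75:225,270:370],(400,600),interpolation=cv2.INTER_CUBIC)
cv2.imwrite("pics/i1.png",np.hstack([cv2.resize(im[50:450,170:437],(400,600)),b]))
E
```

```text
t 13.75 pos [576.7 199.3 274.6] yawY 174.84444448935082 down [-0. -0. -1.] shift [-1.6  1.8 32.6] roll -0.1555555106491795 F [-0.4 -0.2 -7.7] w 18.615197670510785 59.021145701408386 j [ 0.6  0.3  0.1  0.  -1.4 -0.7]
```

View pics/i1.png

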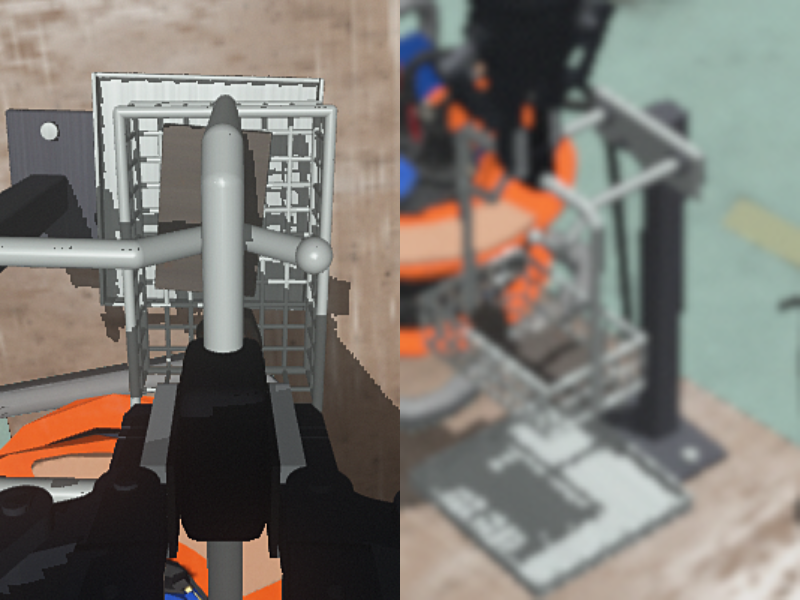

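The view matches the lifted one at the first stand: the prong passes under the bar, with the tip at (315,256) in front and the bend at (137,257) behind. The bar is about 1.5 mm too far back, so I'll correct that while lowering 33 mm.

Emit:
drive_tool --pt "1 0 1 3 0" --pt "1 0 1.5 7 0" --pt "1 0 1.5 11 0" --pt "1 0 1.5 15 0" --pt "1 0 1.5 19 0" --pt "1 0 1.5 23 0" --pt "1 0 1.5 26 0" --pt "1 0 1.5 28 0" --pt "1 0 1.5 30 0" --pt "1 0 1.5 31 0" --pt "1 0 1.5 32 0" --pt "1 0 1.5 32 0"

```text
clock: 15.05
position: [574.5, 199.9, 244.1]
ee_rot: [-0.675, 0.738, -0.0, 0.001]
contact_force: [0.6, -0.0, -4.1]
gripper_width: 18.6
grasp_force: 59.3
```

Emit:
drive_tool --pt "1 0 0 0.5 0" --pt "1 0 0 1 0" --pt "1 0 0 1 0" --pt "1 0 0 1 0"

```text
clock: 15.45
position: [574.6, 199.9, 243.5]
ee_rot: [-0.675, 0.738, -0.001, 0.001]
contact_force: [1.9, 0.6, -0.3]
gripper_width: 19.1
grasp_force: 59.9
```

```bash
python3 -c "
from to import to
to((575,201,242),-5)"
```

```text
t 15.45 pos [574.6 199.9 243.5] yawY 174.91276730771304 down [ 0.  0. -1.] shift [-1.2 -0.3  1.5] roll -0.0872326922869604 F [ 1.9  0.6 -0.3] w 19.07901177073431 59.91175889968872 j [ 0.6  0.3  0.   0.  -1.3 -0.7]
```

The hooks have taken the load at about the seated height. I'll add 1 mm, then open slowly.

Emit:
drive_tool --pt "1 0 0 1 0" --pt "1 0 0 1 0" --pt "0.6 0 0 1 0" --pt "0.5 0 0 1 0" --pt "0.4 0 0 1 0" --pt "0.3 0 0 1 0" --pt "0.2 0 0 1 0" --pt "0.1 0 0 1 0" --pt "-0.1 0 0 1 0" --pt "-0.2 0 0 1 0" --pt "-0.2 0 0 1 0" --pt "-0.2 0 0 1 0"

```text
clock: 16.65
position: [573.8, 199.7, 241.3]
ee_rot: [-0.675, 0.738, 0.0, -0.0]
contact_force: [-0.4, -0.3, 0.9]
gripper_width: 51.3
grasp_force: 0.0
```

Emit:
drive_tool --pt "-0.2 0 0 -5 0" --pt "-0.2 0 0 -15 0" --pt "-0.2 0 0 -30 0" --pt "-0.2 0 0 -50 0" --pt "-0.2 0 0 -75 0" --pt "-0.2 0 0 -100 0" --pt "-0.2 0 0 -120 0" --pt "-0.2 0 0 -130 0" --pt "-0.2 0 0 -130 0" --pt "-0.2 0 0 -130 0" --pt "-0.2 0 0 -130 0" --pt "-0.2 0 0 -130 0"

```text
clock: 17.85
position: [573.5, 199.6, 370.1]
ee_rot: [-0.675, 0.738, 0.0, -0.001]
contact_force: [-0.5, 0.3, -0.9]
gripper_width: 51.3
grasp_force: 0.0
```

```bash
python3 - <<'E'
from h import *
from to import to
to((575,201,242),-5)
im=arm.get_image("wrist");s=arm.get_image("scene")
b=cv2.resize(s[75:225,270:370],(400,600),interpolation=cv2.INTER_CUBIC)
cv2.imwrite("pics/f1.png",np.hstack([cv2.resize(im[50:450,170:437],(400,600)),b]))
E
```

```text
t 17.85 pos [573.5 199.6 370.1] yawY 174.9125074930444 down [-0. -0. -1.] shift [ -1.7  -1.6 128.1] roll -0.08749250695561273 F [-0.5  0.3 -0.9] w 51.2914103021936 0.0 j [ 0.6  0.3  0.3 -0.  -1.6 -0.7]
```

View pics/f1.png

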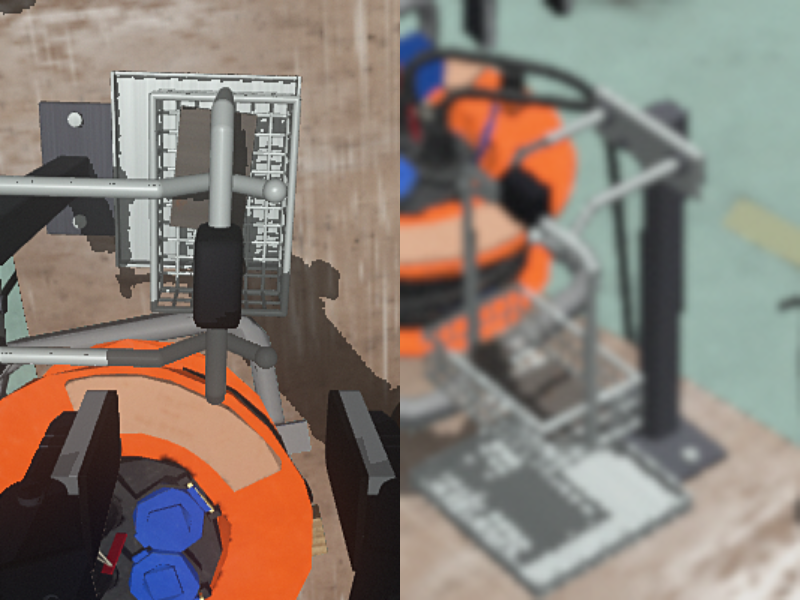

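The bar sits in both V hooks (prongs at rows 187 and 355), the basket is level, and the gripper is clear. I'll let it settle, then hand in.

Emit:
drive_tool --pt "-0.2 0 0 -5 0" --pt "-0.2 0 0 -5 0" --pt "-0.2 0 0 -5 0" --pt "-0.2 0 0 -5 0" --pt "-0.2 0 0 -5 0" --pt "-0.2 0 0 -5 0" --pt "-0.2 0 0 -5 0" --pt "-0.2 0 0 -5 0" --pt "-0.2 0 0 -5 0" --pt "-0.2 0 0 -5 0" --pt "-0.2 0 0 -5 0" --pt "-0.2 0 0 -5 0"

```text
clock: 19.15
position: [573.8, 199.8, 376.3]
ee_rot: [-0.675, 0.738, 0.0, 0.0]
contact_force: [0.4, 1.0, 0.3]
gripper_width: 51.3
grasp_force: 0.0
```

```bash
python3 - <<'E'
from h import *
a=arm.get_image("wrist").astype(int)
for _ in range(6): b=arm.get_image("wrist").astype(int)
print("motion",np.abs(a-b)[80:340,220:420].mean(),np.abs(a-b)[80:340,220:420].max())
print(arm.job_done())
E
```

```text
motion 1.4036538461538461 94
the job is handed in; nothing more can be done
None
```

The basket is hanging level in both hooks of the drip-tray stand, with the gripper clear, and I handed the job in at about 19.5 s of the 53 s; no verdict came back. My first grip slipped and tilted the basket about 0.2 rad on its first hooks (limit 0.35) before I re-gripped lower. The last picture shows the plate inside, but the nut was not in clear view and was last seen inside just after that slip. The last stillness check showed small image differences, which I did not look into before handing in.

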